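# Uncover the loaf and hold the thermometer on it

### The arm

A 6-joint arm with a two-finger parallel gripper is mounted at the origin on the work surface. World frame = base frame: x ahead of the robot, y to its left, z up, the work surface at z = 0. Lengths are in m, angles in rad, forces in N, time in s.
With the tool pointing down it reaches from about 0.25 to 0.775 m from the base axis. Payload 4 kg.
Tool frame: the origin (TCP) lies at the very end of the fingers, on their centre line; the grasp point (between the pads) lies 19 mm behind it (grip_point_offset is the distance from the TCP to the grasp point, in m); y points along the fingers, z is the direction in which the jaws open and shut, and the axes are right-handed (so a half turn about y gives the same grasp; the last joint's range is limited). The gripper opens to 85 mm and grips with 20 to 120 N. Pads are 22 mm wide; open, the fingers measure 114 mm over their backs; the gripper's body (76 mm by 85 mm) begins 54 mm behind the grasp point. The pads swing forward as they close: fully open they stand 13 mm farther back than shut.
Start: joints at [-1.382, 0.087, 1.371, -0, 1.684, -0.103], TCP at [0.158, -0.527, 0.201] pointing down, gripper open.
Joint ranges: [-3.1, 3.1], [-0.76, 2.03], [0.27, 2.55], [-1.08, 4.22], [0.17, 2.65], [-2.57, 2.57]. Speed limits (rad/s): [2.79, 2.79, 3.14, 3.14, 3.14, 3.14].

### API

Orientations are given as a 3x3 rotation matrix whose columns are the frame's x, y, z axes.
In Python, from station import sense, camera, hand_in, trace, grip_point_offset gives the robot as it stands.
- The arm moves only by the tool step_arm, never from a script. Its argument "plan" is a list of rows, each a list of 6 numbers: the shift along the world's x, y, z in cm, then the turn, a rotation vector about the world's x, y, z in degrees. In form: [[dx, dy, dz, ax, ay, az], ...]. A call has 1 to 12 rows; each row shifts and turns the commanded pose from where the row before left it; what a row does not reach is not made up. A row lasts 1/8 s, in which the tool goes at most 62.5 mm and 10.7 degrees, less where a joint would pass 70% of its speed; a pose out of reach is approached as far as the arm can. A call is refused whole if a number of a shift passes 6.25 or a number of a turn 10.7, either way. A call with a gripper value outside its range is refused whole. "claw" is the opening, from 0 (shut) to 1 (fully open), set as the call begins (left out, the last holds). The fingers move at their own pace and stop on an object; "force" is the grip in N (left out, the last holds). Time passes only in rows, so rows that do not move let the fingers close. It gives the time, the measured TCP pose, the force and the opening at its end, in the units of the state.
- sense(): the state, without advancing time (a new reading comes with each control period).
- camera(name): name is "side" or "top" or "wrist"; returns a dict with "image" (420x560x3 uint8, red, green, blue), "K" (3x3 intrinsics, pixels), "k1" (the pictures are not rectified: a ray, as slopes to the right and down, at radius r is drawn at 1 + k1 r^2 times it, then the intrinsics apply), "rvec" (rotation vector, rad) and "tvec" (3), from world to camera coordinates, as OpenCV has them; the wrist camera has in their place "mount" (4x4, takes a point from camera to tool coordinates, whose origin is the TCP and whose axes are the tool frame's). Camera axes: x right, y down, z forward; pixel columns grow to the right and rows downward; lengths in m; the calibration is good to about 2 mm. A picture is of the moment at which its call begins: read the wrist's pose just before it. There is no depth.
- hand_in(): hands the job in, once; it reports no verdict.
Trained networks look in a picture, given as the dict that the camera call returned (one of the last four; its "shot" number tells which), for a name from the list of things; names that differ only in an ending like _2 or _b are one class to them, and where a whole thing is asked for, a point or a joint stands for the part that bears it (a point fixed in the world has none). Each returns a list of dicts, best first, with "conf" (0 to 1); they miss things now and then, are a little off and sometimes report something else, mostly with a low value. They report only what shows in the picture. A call takes as long as a camera call.
- trace(picture, target): "pixels" (420x560 bool, what is visible of it) and "rect" ([left, top, width, height] in pixels, round what is visible of it).
The state is a dict: "clock": time; "joints": joint angles; "joint_vel": joint speeds; "joint_torque": joint torques, N m; "eef_pos": TCP position; "orientation": TCP orientation; "ft_force": force on the tool from outside, world axes, zero at the start; "torque": the same for the moment, N m; "finger_gap": finger opening in m.
Only numpy, scipy, OpenCV 4.12 (cv2) and the standard library are available. Lean on these libraries where they do the work, as an engineer would, in place of code of your own. Each camera call takes 0.05 s, during which the arm holds its last target. There are 200 camera calls.

### The job

Take the roof-shaped metal cover off the loaf tin by its black handle and hang it astride the steel rail without dropping it. Then draw the orange infrared thermometer out of its stand and finish while holding it still in the air, about 15 cm from the loaf, its nose pointing down at the middle of the loaf's top at a slope of 45 degrees or steeper. Leave the loaf tin, bowl, jar and spatula where they stand.

Things in the scene. Friction and masses are not known exactly. Their poses are not given: they have to be found in the camera images.
- cover_handle (a point): Grasp point of the loose cover (0.22 kg, aluminium): middle of its black handle fin, 12 mm thick along x, 60 mm long along y, 42 mm high; the fin reaches 16 mm above this point and meets the roof about 25 mm below it. Frame of the cover: z up, y along the ridge, x across it.
- cover_ridge (a point): The same cover, middle of its inner ridge line, 30 mm straight below cover_handle, same axes. The cover is a gable roof of two flat panels, 4 mm thick, 150 mm long along y, open at both ends, each sloping down at 35 degrees from vertical to 70 mm below this point (eaves 98 mm apart inside). At the start it sits on the tin's long rims, ridge along the tin's length. When it hangs on the rail this point stands 14 mm above the bar's axis.
- cover: The whole cover; its origin is cover_ridge.
- rail_mid (a point): Middle of the axis of the fixed horizontal steel rail: round bar 16 mm thick, 160 mm above the table, 300 mm long along this point's y axis, x across the bar, z up, on a post at each end.
- rail: The rail with its posts; origin on the table under its middle, same axes as rail_mid. It may stand left or right of the robot; the thermometer's stand is on the other side.
- tin: Loose open dark steel loaf tin with a brown loaf in it, 0.9 kg, 80 mm (x) by 160 mm (y), 60 mm high; origin at the centre of its underside.
- loaf_top (a point): Middle of the loaf's crown, 70 mm above the table in the middle of the tin; tin's axes. Covered by the cover at the start.
- thermometer_barrel (a point): Grasp point of the loose pistol-shaped infrared thermometer (0.25 kg), centre of its orange barrel straight above its grip. x points along the barrel out of the nose, z up out of the barrel's back, y across. Barrel 38 mm wide (y), 42 mm high, from 56 mm behind this point to 68 mm ahead; black grip 32 by 28 mm reaches straight down (-z) to 116 mm below this point. It stands grip down in the stand's pocket, nose roughly towards the robot.
- thermometer_nose (a point): Front of the thermometer's black nose, 75 mm ahead of thermometer_barrel along x; same axes. It looks along +x.
- thermometer: The whole thermometer; its origin is thermometer_barrel.
- stand_mouth (a point): Centre of the mouth of the stand's pocket, 100 mm above the table; z up. The pocket is 40 by 36 mm inside and 87 mm deep, walls 5 mm; the grip sits in it with about 4 mm of play each side and has to rise about 90 mm to come clear. The barrel's underside is about 8 mm above the mouth.
- stand: Fixed grey stand of the thermometer, foot 100 by 90 mm, 10 mm thick; origin under its centre, same axes as stand_mouth.
- bowl: Loose white bowl, 100 mm across, 45 mm high, origin under its centre. Leave alone.
- jar: Loose amber jar with a red lid, 60 mm across, 85 mm high, origin under its centre. Leave alone.
- spatula: Loose spatula lying flat, 250 mm long along its x axis. Leave alone.

How it is judged:
On the way, in this order (a step that is already met when the one before it is completed fails the run):
1. the cover hangs astride the rail, level and let go (x of cover_ridge in the frame of rail_mid between -0.013 and 0.013 m and y of cover_ridge in the frame of rail_mid between -0.07 and 0.07 m and z of cover_ridge in the frame of rail_mid between 0.007 and 0.022 m and angle between cover_ridge's own z axis and vertical below 0.35 rad and angle between the y axis of cover_ridge and the y axis of rail_mid, either way round below 0.3 rad and contact force between the fingers and cover below 0.1 N and linear speed of cover below 0.04 m/s), for 0.3 s.
2. the thermometer is gripped and drawn clear of its stand (z of thermometer_barrel in the frame of stand_mouth above 0.115 m and contact force between the fingers and thermometer above 2 N and contact force between thermometer and stand below 0.1 N), for 0.2 s.
At the end, for the whole second after the job is handed in: Cover released, at rest astride the rail: 13 mm across, 70 mm along, 0.3 rad of yaw, 0.35 of tilt. Thermometer held still by the gripper alone, nose 120 and barrel 150 mm up or more, nose 35 degrees or more down, aimed within 30 mm of the loaf top's middle from 80-230 mm. Tin within 40 mm (all of step 1 and x of loaf_top in the frame of thermometer_nose between 0.08 and 0.23 m and y of loaf_top in the frame of thermometer_nose between -0.03 and 0.03 m and z of loaf_top in the frame of thermometer_nose between -0.03 and 0.03 m and angle between thermometer_nose's own x axis and vertical above 2.18 rad and height (world z) of thermometer_nose above 0.12 m and height (world z) of thermometer_barrel above 0.15 m and contact force between the fingers and thermometer above 2 N and linear speed of thermometer below 0.03 m/s and angular speed of thermometer below 0.2 rad/s and contact force between thermometer and tin below 0.1 N and contact force between thermometer and stand below 0.1 N and contact force between thermometer and cover below 0.1 N and contact force between thermometer and rail below 0.1 N and contact force between thermometer and bowl below 0.1 N and distance of tin from where it was at the start of the episode below 0.04 m); the arm keeps its last pose, push and grip.
It fails at once if the cover is dropped from above the rail (let go more than 2 cm too high) (height (world z) of cover_ridge above 0.195 m and contact force between the fingers and cover below 0.05 N).
It fails at once if the loaf tin is shoved away or tipped (distance of tin from where it was at the start of the episode above 0.05 m or angle between tin's own z axis and vertical above 0.35 rad).
It fails at once if the bowl is disturbed (distance of bowl from where it was at the start of the episode above 0.04 m).
It fails at once if the jar is disturbed (distance of jar from where it was at the start of the episode above 0.04 m).
It fails at once if the spatula is disturbed (distance of spatula from where it was at the start of the episode above 0.04 m).
It also fails if it takes over 64 s, if anything falls off the work surface, if the arm or the gripper's body presses on something with over 40 N, if the wrist force passes 120 N, or if a joint passes its speed limit or range.

## Working session

There is one attempt and no reset: what is moved stays moved. The work goes in short steps, Python scripts to look and compute and a tool call to move; the robot and the scene stay as the last step left them, time stands still between calls to the robot, and variables do not carry over. Pictures are saved under pics/ and viewed, about 8 in all and at most 12, crops included, and the job is handed in when it is done.

Besides the shell and the picture viewer there is one more tool, called after "Request:" in YAML: its name, and indented under it one key for each argument. step_arm: Moves the arm, as the interface text tells. Its arguments: {"type":"object","properties":{"plan":{"type":"array","items":{"type":"array","items":{"type":"number"}}},"claw":{"type":"number"},"force":{"type":"number"}},"required":["plan"]}

```bash
mkdir -p pics; ls
cat > h.py <<'E'
import numpy as np, cv2
from station import sense, camera, hand_in, trace, grip_point_offset
from scipy.spatial.transform import Rotation as R
def ext(c, s=None):
    if 'rvec' in c: return cv2.Rodrigues(np.array(c['rvec'],float))[0], np.array(c['tvec'],float).ravel()
    s=s or sense(); T=np.eye(4); T[:3,:3]=np.array(s['orientation']); T[:3,3]=s['eef_pos']
    W=np.linalg.inv(T@np.array(c['mount'])); return W[:3,:3],W[:3,3]
def proj(c,P,s=None):
    Rm,t=ext(c,s); q=np.atleast_2d(P)@Rm.T+t; n=q[:,:2]/q[:,2:]
    n=n*(1+c['k1']*(n**2).sum(1,keepdims=True)); K=np.array(c['K']); return n@K[:2,:2].T+K[:2,2]
def ray(c,uv,s=None):
    Rm,t=ext(c,s); K=np.array(c['K']); d=(np.atleast_2d(uv)-K[:2,2])@np.linalg.inv(K[:2,:2]).T; n=d.copy()
    for _ in range(20): n=d/(1+c['k1']*(n**2).sum(1,keepdims=True))
    v=np.c_[n,np.ones(len(n))]@Rm; return -Rm.T@t, v
def onz(c,uv,z,s=None):
    o,v=ray(c,uv,s); return o+v*((z-o[2])/v[:,2:])
def save(c,name): cv2.imwrite('pics/'+name,c['image'][:,:,::-1])
E
python3 - <<'E'
from h import *
print(grip_point_offset, sense())
import pickle
for n in ['side','top','wrist']:
    c=camera(n); save(c,n+'1.png'); pickle.dump(c,open(n+'1.pkl','wb'))
    Rm,t=ext(c); print(n,'cam',-Rm.T@t,'fwd',Rm[2], c['K'],c['k1'])
    for k in ['cover','cover_handle','rail','tin','thermometer','stand','bowl','jar','spatula']:
        for r in trace(c,k)[:1]:
            m=r['pixels']; ys,xs=np.nonzero(m); pc=[xs.mean(),ys.mean()]
            print(k,round(r['conf'],2),r['rect'],np.round(pc), 'z0:',onz(c,pc,0).round(3))
E
cd pics; python3 -c "
import cv2,numpy as np
"
```

```text
pics
0.0187 {'clock': 0.0, 'joints': array([-1.38209908e+00,  8.79953351e-02,  1.37228687e+00, -1.73610243e-05,
        1.68360740e+00, -1.03106190e-01]), 'joint_vel': array([-9.34786600e-04,  1.12207390e-03, -5.08799597e-05,  1.50152466e-03,
       -3.85119831e-04,  5.47417664e-04]), 'joint_torque': array([-1.80473235e-03, -3.51871562e+01, -3.13276899e+01, -1.75878536e-04,
        1.09320047e-02, -6.94410289e-06]), 'eef_pos': array([ 0.15810144, -0.52618342,  0.19960062]), 'orientation': array([[-9.57727226e-01, -4.47804654e-04,  2.87677528e-01],
       [-2.87677793e-01,  2.25294003e-03, -9.57724601e-01],
       [-2.19246684e-04, -9.99997362e-01, -2.28652546e-03]]), 'ft_force': array([-0.19416591,  0.22794033, -0.60505098]), 'torque': array([-0.03931478, -0.08164644,  0.06761564]), 'finger_gap': 0.08535654607226675}
side cam [0.24266385 0.60609345 0.91231192] fwd [ 0.31588569 -0.57838463 -0.75212197] [[397.10098185   0.         278.76990963]
 [  0.         397.10098185 212.72008959]
 [  0.           0.           1.        ]] 0.018558698216671138
cover 0.82 [272.8, 216.5, 65.7, 62.4]
[... 1071 characters left out ...]
5 [301.2, 246.3, 0.8, 2.2] [303. 245.] z0: [[ 0.485 -0.063  0.   ]]
thermometer 0.87 [396.1, 220.5, 28.4, 48.8] [411. 242.] z0: [[ 0.487 -0.402  0.   ]]
stand 0.9 [382.4, 227.9, 24.2, 31.3] [393. 242.] z0: [[ 0.486 -0.345  0.   ]]
bowl 0.7 [309.5, 161.3, 35.9, 32.5] [327. 176.] z0: [[ 0.703 -0.146  0.   ]]
jar 0.85 [358.2, 174.4, 27.8, 25.6] [371. 184.] z0: [[ 0.674 -0.285  0.   ]]
spatula 0.88 [234.7, 147.9, 18.8, 80.1] [242. 197.] z0: [[0.641 0.124 0.   ]]
wrist cam [ 0.23848981 -0.50364969  0.37291309] fwd [-0.31004571 -0.09342481 -0.94612021] [[327.44874573   0.         279.82755799]
 [  0.         327.44874573 211.56898179]
 [  0.           0.           1.        ]] 0.004553439710257478
```

View pics/top1.png

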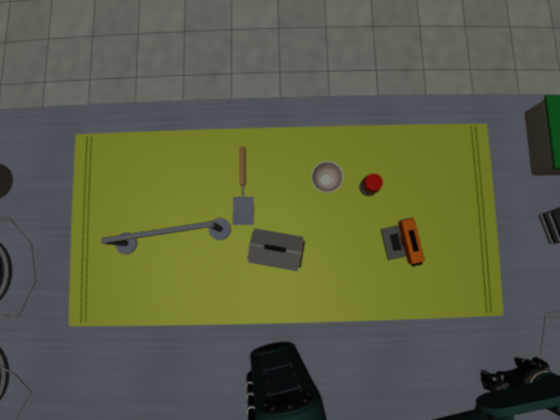

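View pics/side1.png

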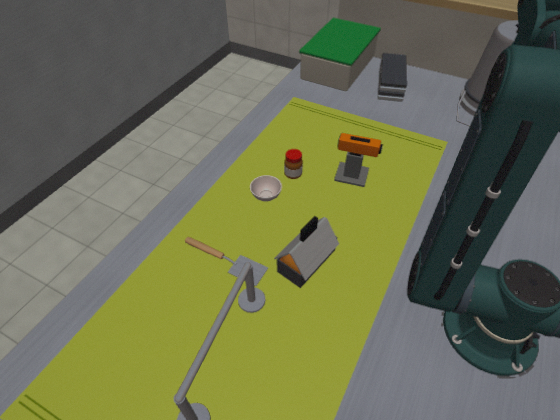

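Run:
```python
from h import *
import pickle
ims=[]
for n,rois in [('top',[(225,205,100,75),(95,205,145,50),(370,205,70,70)]),('side',[(265,205,85,90),(170,250,110,170),(325,125,65,65)])]:
    c=pickle.load(open(n+'1.pkl','rb'))
    for x,y,w,h in rois:
        p=cv2.resize(c['image'][y:y+h,x:x+w,::-1],None,fx=265/max(w,h),fy=265/max(w,h),interpolation=cv2.INTER_CUBIC)
        b=np.zeros((290,266,3),np.uint8); b[:p.shape[0],:p.shape[1]]=p
        cv2.putText(b,f'{x},{y} x{265/max(w,h):.2f}',(3,285),0,.5,(255,255,255),1); ims.append(b)
cv2.imwrite('pics/m.png',np.vstack([np.hstack(ims[:3]),np.hstack(ims[3:])]))
c=pickle.load(open('top1.pkl','rb')); g=c['image'].astype(int)
def ax(m,z,name):
    ys,xs=np.nonzero(m); P=onz(c,np.c_[xs,ys],z)[:,:2]; ce=P.mean(0); u,s,v=np.linalg.svd(P-ce,full_matrices=False)
    pr=(P-ce)@v[0]; print(name,len(xs),ce.round(4),'dir',v[0].round(3),np.degrees(np.arctan2(v[0,1],v[0,0])).round(1),'ext',np.round([pr.min(),pr.max()],3))
m=np.zeros(g.shape[:2],bool); m[238:260,258:292]=1
ax(m&(g.max(2)<55),.163,'handle')
m=np.zeros(g.shape[:2],bool); m[215:275,392:432]=1
ax(m&(g[...,0]>120)&(g[...,0]>1.5*g[...,1]),.14,'therm orange')
r=trace(c,'rail')[0]['pixels'] if 0 else None
```

```text
handle 124 [0.4726 0.0232] dir [-0.205 -0.979] -101.8 ext [-0.03  0.03]
therm orange 347 [ 0.4829 -0.3627] dir [-0.981 -0.192] -168.9 ext [-0.06   0.058]
```

View pics/m.png

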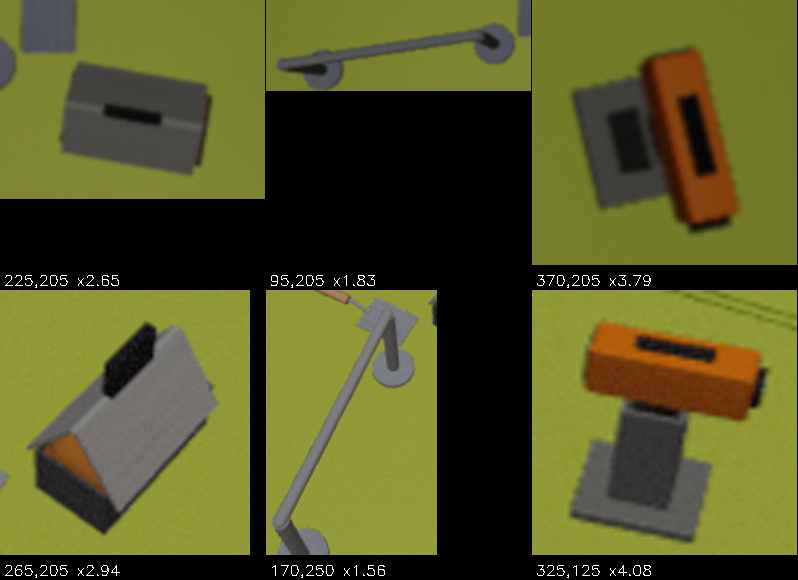

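Run:
```python
from h import *
import pickle
for n,uv in [('top',[(104,240.5),(213.6,224.7)]),('side',[(179.6,399.4),(248.8,266.7)])]:
    c=pickle.load(open(n+'1.pkl','rb')); P=onz(c,uv,.16); d=P[0]-P[1]; print(n,P.round(3),P.mean(0).round(4),np.linalg.norm(d).round(3),np.degrees(np.arctan2(d[1],d[0])).round(1))
    g=c['image']
# bar mask line fit via trace in fresh picture
for n in ['top','side']:
    c=camera(n); m=trace(c,'rail')[0]['pixels'];ys,xs=np.nonzero(m); P=onz(c,np.c_[xs,ys],.16)
    e=onz(c,{'top':[(104,240.5),(213.6,224.7)],'side':[(179.6,399.4),(248.8,266.7)]}[n],.16)
    u=(e[0]-e[1])[:2];L=np.linalg.norm(u);u/=L; w=np.array([-u[1],u[0]]); q=(P[:,:2]-e[1,:2]); a=q@u;b=q@w
    k=(abs(b)<.02)&(a>.06)&(a<.24); a,b=a[k],b[k]
    mids=[(x, (b[(a>=x)&(a<x+.02)].min()+b[(a>=x)&(a<x+.02)].max())/2) for x in np.arange(.06,.24,.02)]
    f=np.polyfit(*np.array(mids).T+np.array([[.01],[0]]),1); mid=e[1,:2]+u*.15+w*np.polyval(f,.15)
    d=u+w*f[0]; print(n,'mid',mid.round(4),'ang',np.degrees(np.arctan2(d[1],d[0])).round(2),'width',np.ptp(b))
```

```text
top [[0.503 0.495 0.16 ]
 [0.54  0.189 0.16 ]] [0.5214 0.342  0.16  ] 0.308 96.8
side [[0.505 0.499 0.16 ]
 [0.541 0.202 0.16 ]] [0.523  0.3505 0.16  ] 0.3 97.1
top mid [0.5236 0.3381] ang 99.59 width 0.03173161146066272
side mid [0.5252 0.3507] ang 95.1 width 0.0329241266374948
```

Request:
step_arm:
  plan:
    - [0, 0, 6.25, 0, 0, 0]
    - [0, 0, 6, 0, 0, 0]
    - [3, 5, 0, 0, 0, 8]
    - [3, 5.5, 0, 0, 0, 8]
    - [3, 5.5, 0, 0, 0, 8]
    - [3, 5.5, 0, 0, 0, 8]
    - [3, 5.5, 0, 0, 0, 8]
    - [3, 5.5, 0, 0, 0, 8]
    - [3, 5.5, 0, 0, 0, 8]
    - [3, 5.5, 0, 0, 0, 5]
  claw: 1

```text
clock: 2.95
eef_pos: [0.3983, -0.0908, 0.3237]
orientation: [[-0.21, 0.002, 0.978], [-0.978, -0.001, -0.21], [0.0, -1.0, 0.002]]
ft_force: [1.3, -0.6, 0.0]
finger_gap: 0.0854
```

Request:
step_arm:
  plan:
    - [3.7, 5.6, 0, 0, 0, 0]
    - [3.7, 5.8, 0, 0, 0, 0]
    - [0, 0, -5, 0, 0, 0]
    - [0, 0, 0, 0, 0, 0]
    - [0, 0, 0, 0, 0, 0]

```text
clock: 3.58
eef_pos: [0.4664, 0.0116, 0.2754]
orientation: [[-0.214, 0.003, 0.977], [-0.977, -0.0, -0.214], [-0.0, -1.0, 0.003]]
ft_force: [-1.0, 0.2, 0.8]
finger_gap: 0.0851
```

Run:
```python
from h import *
s=sense(); c=camera('wrist'); save(c,'w1.png'); g=c['image'].astype(int)
print(s['eef_pos'].round(4),s['ft_force'].round(2))
print('expected handle px',proj(c,[.4726,.0232,.163],s))
for k in ['cover','cover_handle']:
    for r in trace(c,k)[:1]: print(k,r['conf'],r['rect'])
```

```text
[0.4664 0.0116 0.2754] [-1.02  0.16  0.76]
expected handle px [[282.88822614 182.48650706]]
cover 0.73 [234.8, 92.7, 94.8, 144.8]
cover_handle 0.83 [236.9, 95.1, 89.9, 144.7]
```

View pics/w1.png

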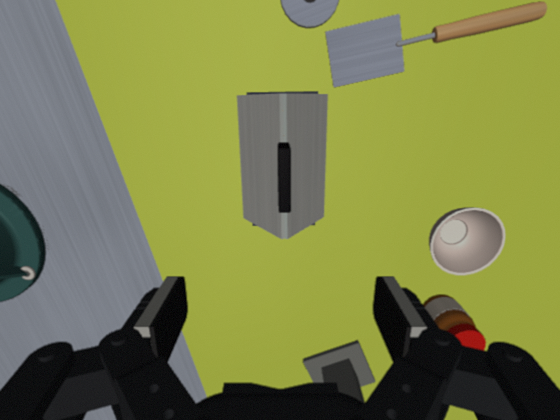

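Run:
```python
from h import *
s=sense(); c=camera('wrist'); g=c['image'].astype(int).max(2)
m=np.zeros(g.shape,bool); m[135:220,270:300]=1; ys,xs=np.nonzero(m&(g<55)); print(ys.min(),ys.max())
for y in range(145,212,8): print(y,xs[ys==y].min(),xs[ys==y].max())
a=np.radians(78.2); d=np.array([np.cos(a),np.sin(a),0]); n=np.array([d[1],-d[0],0])
for z in (.163,.121):
  for e in (.03,-.03):
    print(z,e,proj(c,[np.array([.4726,.0232,z])+e*d+f*n for f in(-.006,.006)],s).round(1).tolist())
print('grasp line now px at TCP', proj(c,s['eef_pos'],s))
```

```text
142 211
145 276 287
153 276 288
161 277 288
169 277 288
177 277 288
185 277 288
193 277 288
201 277 288
209 277 288
0.163 0.03 [[274.2, 148.2], [288.0, 148.0]]
0.163 -0.03 [[275.2, 213.6], [288.1, 213.4]]
0.121 0.03 [[274.6, 142.2], [286.7, 142.1]]
0.121 -0.03 [[275.4, 200.4], [286.9, 200.3]]
grasp line now px at TCP [[278.82348333 250.37210795]]
```

Request:
step_arm:
  plan:
    - [0.7, 1.25, -3.5, 0, 0, 0]
    - [0, 0, -4, 0, 0, 0]
    - [0, 0, -4, 0, 0, 0]
    - [0, 0, -3, 0, 0, 0]
    - [0, 0, 0, 0, 0, 0]
    - [0, 0, 0, 0, 0, 0]

```text
clock: 4.53
eef_pos: [0.4743, 0.0243, 0.1308]
orientation: [[-0.213, 0.004, 0.977], [-0.977, -0.0, -0.213], [-0.001, -1.0, 0.004]]
ft_force: [-0.1, -0.1, 0.4]
finger_gap: 0.0855
```

Request:
step_arm:
  plan:
    - [0, 0, 0, 0, 0, 0]
    - [0, 0, 0, 0, 0, 0]
    - [0, 0, 0, 0, 0, 0]
    - [0, 0, 0, 0, 0, 0]
    - [0, 0, 0, 0, 0, 0]
    - [0, 0, 0, 0, 0, 0]
  claw: 0
  force: 50

```text
clock: 5.28
eef_pos: [0.4728, 0.0247, 0.1286]
orientation: [[-0.213, 0.0, 0.977], [-0.977, -0.0, -0.213], [-0.0, -1.0, 0.0]]
ft_force: [-0.8, 0.5, 2.6]
finger_gap: 0.0094
```

Request:
step_arm:
  plan:
    - [0, 0, 1.5, 0, 0, 0]
    - [0, 0, 3, 0, 0, 0]
    - [0, 0, 4, 0, 0, 0]
    - [0, 0, 4, 0, 0, 0]
    - [0, 0, 4, 0, 0, 0]
    - [0, 0, 2, 0, 0, 0]
    - [0, 0, 0, 0, 0, 0]

```text
clock: 6.15
eef_pos: [0.4735, 0.0246, 0.3155]
orientation: [[-0.213, 0.004, 0.977], [-0.977, -0.0, -0.213], [-0.001, -1.0, 0.004]]
ft_force: [-0.1, 1.0, -2.9]
finger_gap: 0.0098
```

Run:
```python
from h import *
s=sense(); print(s['eef_pos'],s['finger_gap'],s['ft_force'])
c=camera('side'); save(c,'s2.png'); w=camera('wrist'); save(w,'w2.png')
cv2.imwrite('pics/sw.png',np.hstack([cv2.resize(c['image'],(400,300))[:,:,::-1],cv2.resize(w['image'],(400,300))[:,:,::-1]]))
```

```text
[0.47352454 0.02458663 0.31548244] 0.009779739582404329 [-0.10423846  0.97472101 -2.92060862]
```

View pics/sw.png

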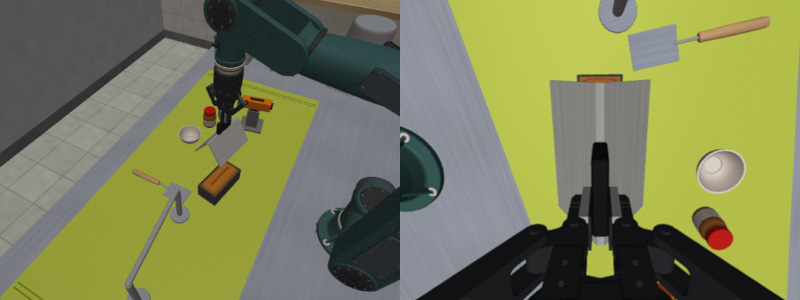

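Request:
step_arm:
  plan:
    - [0.3, 2, 0, 0, 0, 0]
    - [0.6, 4, 0, 0, 0, 3]
    - [0.6, 4, 0, 0, 0, 3]
    - [0.6, 4, 0, 0, 0, 3]
    - [0.6, 4, 0, 0, 0, 3]
    - [0.6, 4, 0, 0, 0, 3]
    - [0.6, 4, 0, 0, 0, 3]
    - [0.6, 4, 0, 0, 0, 1]
    - [0.4, 2, 0, 0, 0, 0]
    - [0, 0, 0, 0, 0, 0]
    - [0, 0, 0, 0, 0, 0]
    - [0, 0, 0, 0, 0, 0]

```text
clock: 7.75
eef_pos: [0.5218, 0.3435, 0.3134]
orientation: [[0.116, -0.0, 0.993], [-0.993, -0.0, 0.116], [0.0, -1.0, -0.0]]
ft_force: [0.3, 0.6, -2.7]
finger_gap: 0.0096
```

Run:
```python
from h import *
s=sense(); print(s['eef_pos'],s['finger_gap'],s['ft_force'])
w=camera('wrist'); t=camera('top'); c=camera('side')
from math import *
a=radians(97); d=np.array([cos(a),sin(a),0]); m=np.array([.5225,.346,.16])
for im in (w,t,c):
    for k in np.linspace(-.15,.15,13):
        p=proj(im,m+k*d,s)[0]
        if abs(p).max()<1000: cv2.circle(im['image'],tuple(int(round(x)) for x in p),1,(255,0,0),-1)
cv2.imwrite('pics/w3.png',np.hstack([w['image'][:,:,::-1][:, 60:500],t['image'][100:310,50:230,::-1].repeat(2,0).repeat(2,1)]))
```

```text
[0.52179585 0.34354335 0.31335834] 0.009580012165496945 [ 0.34608033  0.64600373 -2.71823839]
```

View pics/w3.png

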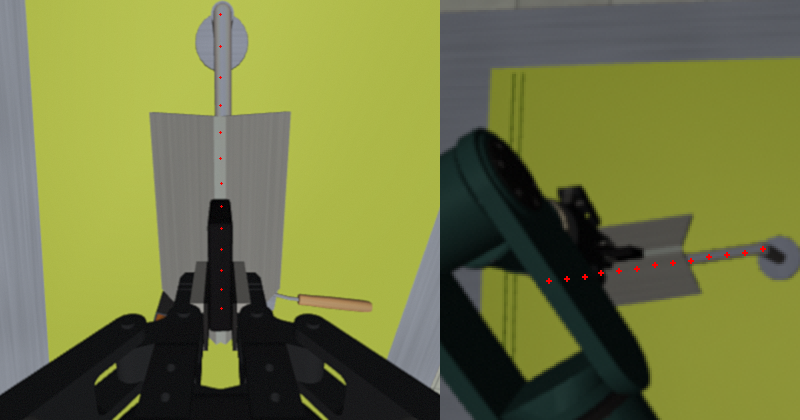

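Request:
step_arm:
  plan:
    - [0.2, 0.2, -2, 0, 0, 0]
    - [0, 0, -3, 0, 0, 0]
    - [0, 0, -3, 0, 0, 0]
    - [0, 0, -2, 0, 0, 0]
    - [0, 0, -1.2, 0, 0, 0]
    - [0, 0, -0.5, 0, 0, 0]
    - [0, 0, 0, 0, 0, 0]
    - [0, 0, 0, 0, 0, 0]

```text
clock: 8.9
eef_pos: [0.5243, 0.3469, 0.1977]
orientation: [[0.117, 0.002, 0.993], [-0.993, 0.001, 0.117], [-0.001, -1.0, 0.002]]
ft_force: [0.0, 0.6, -2.6]
finger_gap: 0.0094
```

Request:
step_arm:
  plan:
    - [0, 0, -0.4, 0, 0, 0]
    - [0, 0, -0.3, 0, 0, 0]
    - [0, 0, -0.3, 0, 0, 0]
    - [0, 0, 0, 0, 0, 0]
    - [0, 0, 0, 0, 0, 0]

```text
clock: 9.52
eef_pos: [0.5239, 0.3466, 0.1863]
orientation: [[0.117, 0.0, 0.993], [-0.993, -0.0, 0.117], [0.0, -1.0, 0.0]]
ft_force: [0.6, 0.7, -2.1]
finger_gap: 0.0095
```

Request:
step_arm:
  plan:
    - [0, 0, -0.2, 0, 0, 0]
    - [0, 0, -0.2, 0, 0, 0]
    - [0, 0, 0, 0, 0, 0]
    - [0, 0, 0, 0, 0, 0]

```text
clock: 10.02
eef_pos: [0.5246, 0.3468, 0.1857]
orientation: [[0.117, 0.004, 0.993], [-0.993, 0.002, 0.117], [-0.001, -1.0, 0.004]]
ft_force: [-0.5, -2.0, 5.2]
finger_gap: 0.0098
```

Contact: seated at the predicted height (force rose to +5 N). Release gently.

Request:
step_arm:
  plan:
    - [0, 0, 0.1, 0, 0, 0]
    - [0, 0, 0, 0, 0, 0]
    - [0, 0, 0, 0, 0, 0]
    - [0, 0, 0, 0, 0, 0]
    - [0, 0, 0, 0, 0, 0]
    - [0, 0, 0, 0, 0, 0]
    - [0, 0, 0, 0, 0, 0]
  claw: 0.5

```text
clock: 10.9
eef_pos: [0.5238, 0.3466, 0.1833]
orientation: [[0.117, 0.0, 0.993], [-0.993, -0.0, 0.117], [0.0, -1.0, 0.0]]
ft_force: [0.4, -0.7, -0.3]
finger_gap: 0.043
```

Request:
step_arm:
  plan:
    - [0, 0, 1.5, 0, 0, 0]
    - [0, 0, 3, 0, 0, 0]
    - [0, 0, 4, 0, 0, 0]
    - [0, 0, 4, 0, 0, 0]
    - [0, 0, 2, 0, 0, 0]
    - [0, 0, 0, 0, 0, 0]

```text
clock: 11.65
eef_pos: [0.5244, 0.347, 0.3322]
orientation: [[0.117, 0.006, 0.993], [-0.993, 0.003, 0.117], [-0.002, -1.0, 0.006]]
ft_force: [0.3, -0.8, -0.3]
finger_gap: 0.0428
```

Run:
```python
from h import *
s=sense(); print(s['eef_pos'],s['finger_gap'],s['ft_force'])
w=camera('wrist'); c=camera('side'); t=camera('top')
rt=trace(t,'tin')[:1]; rs=trace(c,'tin')[:1]
for im,r in ((t,rt),(c,rs)):
    if r: m=r[0]['pixels']; ys,xs=np.nonzero(m); P=onz(im,np.c_[xs,ys],.06); print('tin',r[0]['conf'],r[0]['rect'],P.mean(0).round(4))
cv2.imwrite('pics/a4.png',np.hstack([c['image'][200:420,150:350,::-1].repeat(2,0).repeat(2,1),cv2.resize(w['image'],(400,440))[:,:,::-1]]))
g=t['image'].astype(int); save(t,'t4.png')
```

```text
[0.52444832 0.3470054  0.33218301] 0.04283290696164797 [ 0.34705035 -0.80063269 -0.31949922]
tin 0.78 [246.1, 233.0, 58.6, 33.0] [0.4726 0.0215 0.06  ]
tin 0.77 [278.7, 225.3, 58.3, 65.3] [0.4701 0.0428 0.06  ]
```

View pics/a4.png

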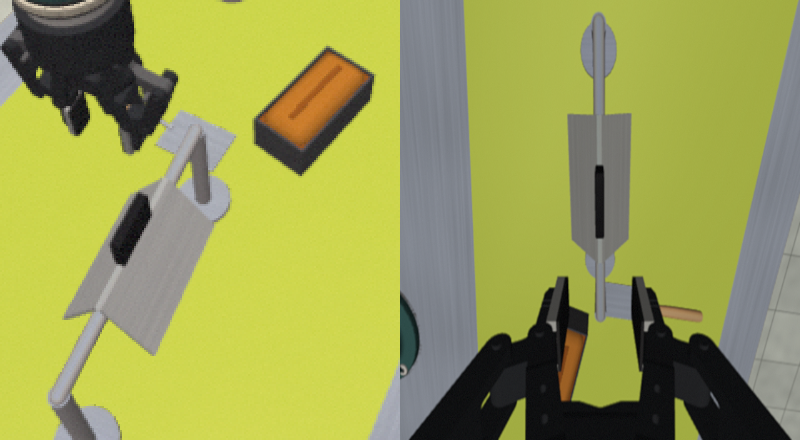

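Request:
step_arm:
  plan:
    - [-0.2, -3, 0, 0, 0, -4]
    - [-0.4, -6, 0, 0, 0, -7]
    - [-0.4, -6, 0, 0, 0, -7]
    - [-0.4, -6, 0, 0, 0, -7]
    - [-0.4, -6, 0, 0, 0, -7]
    - [-0.4, -6, 0, 0, 0, -8]
    - [-0.4, -6, 0, 0, 0, -8]
    - [-0.4, -6, 0, 0, 0, -8]
    - [-0.4, -6, 0, 0, 0, -8]
    - [-0.4, -6, 0, 0, 0, -8]
    - [-0.3, -6, 0, 0, 0, -8]
    - [0, -5.5, 0, 0, 0, -6]
  claw: 1

```text
clock: 13.4
eef_pos: [0.482, -0.3402, 0.3272]
orientation: [[-0.983, -0.001, 0.182], [-0.182, 0.001, -0.983], [0.001, -1.0, -0.002]]
ft_force: [1.5, 0.2, 0.2]
finger_gap: 0.0853
```

Request:
step_arm:
  plan:
    - [0, -2.5, -2, 0, 0, 0]
    - [0, 0, -2, 0, 0, 0]
    - [0, 0, 0, 0, 0, 0]
    - [0, 0, 0, 0, 0, 0]

```text
clock: 13.9
eef_pos: [0.483, -0.3625, 0.2885]
orientation: [[-0.982, 0.0, 0.188], [-0.188, 0.0, -0.982], [-0.0, -1.0, -0.0]]
ft_force: [-0.2, 0.1, 0.3]
finger_gap: 0.0851
```

Run:
```python
from h import *
s=sense(); print(s['eef_pos'],s['orientation'].round(3))
w=camera('wrist'); save(w,'w5.png'); c=camera('side'); t=camera('top'); 
for k in ['thermometer','stand']:
    for r in trace(w,k)[:1]: print(k,r['conf'],r['rect'])
def om(im): g=im['image'].astype(int); return (g[...,0]>90)&(g[...,0]>1.5*g[...,1])
def fit(im,m,z,n):
    cc=max(cv2.findContours(m.astype(np.uint8),0,2)[0],key=cv2.contourArea); (x,y),_,_=r=cv2.minAreaRect(cc)
    q=onz(im,cv2.boxPoints(r),z,s)
    mm=np.zeros(m.shape,np.uint8); cv2.drawContours(mm,[cc],-1,1,-1); ys,xs=np.nonzero(mm); P=onz(im,np.c_[xs,ys],z,s)[:,:2]
    ce=P.mean(0); v=np.linalg.svd(P-ce,full_matrices=False)[2][0]; pr=(P-ce)@v
    print(n,ce.round(4),v.round(3),np.degrees(np.arctan2(v[1],v[0])).round(1),np.ptp(pr).round(3),'corners',q[:,:2].round(3).tolist())
for im,n in((t,'top'),(c,'side')):
    m=om(im).copy(); 
    if n=='top': m[:,:235]=0;m[:,320:]=0;m[:225]=0;m[275:]=0
    else: m[:210]=0; m[300:]=0; m[:,:265]=0; m[:,350:]=0
    fit(im,m,.068,'loaf '+n)
fit(w,om(w),.15,'therm wrist')
```

```text
[ 0.48299911 -0.3624848   0.28853397] [[-0.982  0.     0.188]
 [-0.188  0.    -0.982]
 [-0.    -1.    -0.   ]]
thermometer 0.68 [254.4, 117.7, 43.0, 128.2]
stand 0.81 [241.1, 117.8, 68.9, 73.9]
loaf top [0.472  0.0237] [-0.216 -0.976] -102.5 0.14 corners [[0.454, 0.098], [0.519, 0.085], [0.489, -0.052], [0.425, -0.037]]
loaf side [0.4727 0.0329] [0.199 0.98 ] 78.5 0.149 corners [[0.52, 0.094], [0.488, -0.063], [0.421, -0.03], [0.457, 0.12]]
therm wrist [ 0.4898 -0.3578] [-0.983 -0.186] -169.3 0.121 corners [[0.542, -0.33], [0.549, -0.365], [0.43, -0.39], [0.422, -0.35]]
```

View pics/w5.png

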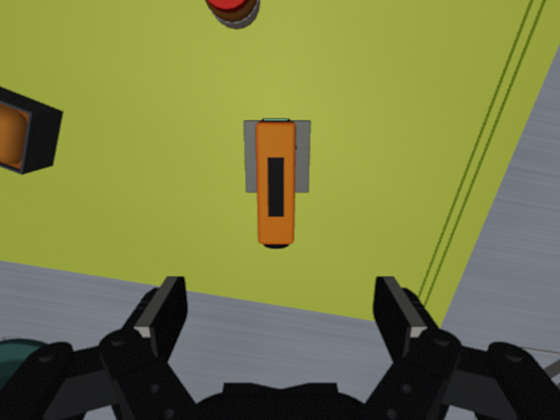

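Request:
step_arm:
  plan:
    - [0.7, 0.4, -2, 0, 0, 0]
    - [0, 0, -4, 0, 0, 0]
    - [0, 0, -4, 0, 0, 0]
    - [0, 0, -4, 0, 0, 0]
    - [0, 0, -2.5, 0, 0, 0]
    - [0, 0, -1.5, 0, 0, 0]
    - [0, 0, 0, 0, 0, 0]
    - [0, 0, 0, 0, 0, 0]

```text
clock: 15.15
eef_pos: [0.4906, -0.36, 0.1101]
orientation: [[-0.983, 0.002, 0.186], [-0.186, -0.002, -0.983], [-0.002, -1.0, 0.002]]
ft_force: [0.2, 0.2, 1.4]
finger_gap: 0.0853
```

Request:
step_arm:
  plan:
    - [0, 0, 0, 0, 0, 0]
    - [0, 0, 0, 0, 0, 0]
    - [0, 0, 0, 0, 0, 0]
    - [0, 0, 0, 0, 0, 0]
    - [0, 0, 0, 0, 0, 0]
    - [0, 0, 0, 0, 0, 0]
  claw: 0
  force: 70

```text
clock: 15.9
eef_pos: [0.4903, -0.3597, 0.1094]
orientation: [[-0.983, 0.002, 0.186], [-0.186, -0.001, -0.983], [-0.001, -1.0, 0.002]]
ft_force: [0.6, 0.9, 5.9]
finger_gap: 0.0356
```

Request:
step_arm:
  plan:
    - [0, 0, 1, 0, 0, 0]
    - [0, 0, 2, 0, 0, 0]
    - [0, 0, 2.5, 0, 0, 0]
    - [0, 0, 2.5, 0, 0, 0]
    - [0, 0, 3, 0, 0, 0]
    - [0, 0, 3, 0, 0, 0]
    - [0, 0, 3, 0, 0, 0]
    - [0, 0, 1, 0, 0, 0]
    - [0, 0, 0, 0, 0, 0]
    - [0, 0, 0, 0, 0, 0]
    - [0, 0, 0, 0, 0, 0]
    - [0, 0, 0, 0, 0, 0]

```text
clock: 17.4
eef_pos: [0.4896, -0.3592, 0.2873]
orientation: [[-0.983, -0.001, 0.186], [-0.186, 0.001, -0.983], [0.001, -1.0, -0.001]]
ft_force: [-0.7, 0.6, -3.7]
finger_gap: 0.0356
```

Run:
```python
from h import *
s=sense(); print(s['eef_pos'],s['finger_gap'],s['ft_force'])
w=camera('wrist'); c=camera('side')
cv2.imwrite('pics/a6.png',np.hstack([cv2.resize(c['image'][60:260,250:450,::-1],(400,400)),cv2.resize(w['image'],(400,400))[:,:,::-1]]))
```

```text
[ 0.48956368 -0.35918022  0.28733052] 0.035598680534200754 [-0.65206766  0.64922025 -3.72815318]
```

View pics/a6.png

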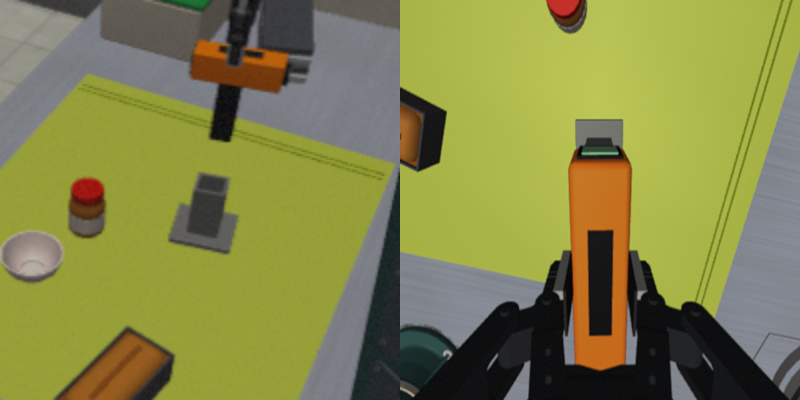

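Request:
step_arm:
  plan:
    - [0.5, 2, 0.5, 0, 0, 0]
    - [1, 4, 0.5, 0, 0, -1]
    - [1.5, 4, 0, 0, 0, -1]
    - [1.5, 4, 0, 0, 0, -1]
    - [1.5, 4, 0, 0, 0, -1]
    - [1.5, 4, 0, 0, 0, -1]
    - [1.5, 4, 0, 0, 0, -1]
    - [1.5, 4, 0, 0, 0, -1]
    - [1.5, 4, 0, 0, 0, -0.8]
    - [1.5, 3, 0, 0, 0, 0]
    - [0.4, 2.1, 0, 0, 0, 0]

```text
clock: 18.88
eef_pos: [0.6288, 0.0343, 0.2985]
orientation: [[-0.999, -0.0, 0.053], [-0.053, 0.0, -0.999], [0.0, -1.0, -0.0]]
ft_force: [0.6, 0.5, -3.7]
finger_gap: 0.036
```

Request:
step_arm:
  plan:
    - [0, 0, 0, 0.1, -3, 0]
    - [0, 0, 0, 0.3, -6, 0]
    - [0, 0, 0, 0.3, -6, 0]
    - [0, 0, 0, 0.3, -6, 0]
    - [0, 0, 0, 0.3, -6, 0]
    - [0, 0, -1, 0.3, -6, 0]
    - [0, 0, -2, 0.3, -6, 0]
    - [0, 0, -2, 0.3, -6, 0]
    - [0, 0, -1, 0.3, -5, 0]
    - [0, 0, 0, 0.1, -2, 0]
    - [0, 0, 0, 0, 0, 0]
    - [0, 0, 0, 0, 0, 0]

```text
clock: 20.38
eef_pos: [0.6288, 0.0317, 0.2395]
orientation: [[-0.613, 0.788, 0.05], [-0.031, 0.039, -0.999], [-0.789, -0.614, 0.001]]
ft_force: [-0.3, 0.0, -1.9]
finger_gap: 0.0359
```

Run:
```python
from h import *
s=sense(); print(s['eef_pos'].round(4),s['orientation'].round(3),s['joints'].round(2),s['finger_gap'],s['ft_force'].round(1))
O=np.array(s['orientation']); B=s['eef_pos']-.0018*O[:,0]-.0196*O[:,1]; N=B+.075*O[:,0]; L=np.array([.4725,.0237,.07])
# thermo axes x=tool x, z=-tool y
q=L-N; print('nose',N.round(3),'loaf in nose x,z,y',[q@O[:,0],-q@O[:,1],q@O[:,2]],'pitch',np.degrees(np.arcsin(-O[2,0])))
w=camera('wrist'); c=camera('side'); t=camera('top')
for p,col in((B,(255,0,0)),(N,(0,0,255)),(L,(0,255,0))):
    for im in(c,t): cv2.circle(im['image'],tuple(int(round(x)) for x in proj(im,p,s)[0]),1,col,-1)
cv2.imwrite('pics/a7.png',np.hstack([cv2.resize(c['image'][150:420,150:420,::-1],(400,400),interpolation=2),cv2.resize(t['image'][140:300,200:360,::-1],(400,400),interpolation=2)]))
```

```text
[0.6288 0.0317 0.2395] [[-0.613  0.788  0.05 ]
 [-0.031  0.039 -0.999]
 [-0.789 -0.614  0.001]] [-0.11 -0.34  1.95  0.21  0.64  1.3 ] 0.035872794696246414 [-0.3  0.  -1.9]
nose [0.568 0.029 0.194] loaf in nose x,z,y [np.float64(0.156715275362474), np.float64(-0.00019565445285760208), np.float64(8.956234949179608e-05)] pitch 52.10118699851133
```

View pics/a7.png

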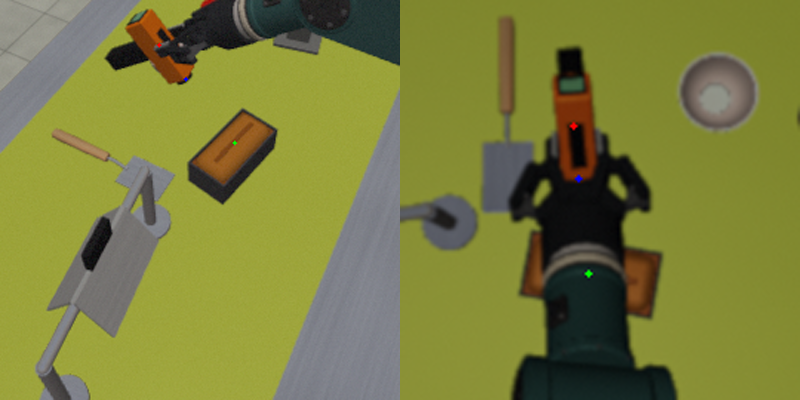

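Request:
step_arm:
  plan:
    - [0, 0, 0, 0, 0, 0]
    - [0, 0, 0, 0, 0, 0]
    - [0, 0, 0, 0, 0, 0]
    - [0, 0, 0, 0, 0, 0]

```text
clock: 21.02
eef_pos: [0.6288, 0.0317, 0.2382]
orientation: [[-0.614, 0.788, 0.05], [-0.031, 0.039, -0.999], [-0.789, -0.615, 0.0]]
ft_force: [0.4, -0.1, -2.1]
finger_gap: 0.0358
```

```bash
python3 -c "
from h import *
s=sense(); print(s['eef_pos'],abs(s['joint_vel']).max(),s['finger_gap']); print(hand_in())"
```

```text
[0.62876377 0.03165884 0.23822209] 0.0027277385662672834 0.03584521795987038
the job is handed in; nothing more can be done
None
```

The cover is hanging astride the rail and the thermometer is held in the air, aimed at the loaf. I handed the job in at about 21 s; the interface gave no verdict.

- **Cover:** I lifted it by its handle and lowered it onto the rail until contact showed at the predicted height. I released it there, and later pictures show it astride the bar and level.
- **Thermometer:** I drew it straight up out of the stand and moved it over the loaf. Before handing in, the nose was calculated to be about 157 mm from the middle of the loaf's top, pointing 52° down. The calculated aim was off by under 1 mm, but the camera measurements behind it are only good to a few millimetres. The grip was steady and the arm was at rest.
- **Other items:** The pictures show the tin, bowl, jar and spatula apparently where they stood.
- **Disagreements between checks:** The top and side cameras differed by about 9 mm along the loaf's length for its centre. I used the top camera's value, which matched the cover's measured centre; the aim allows 30 mm. The finger gaps read 2–3 mm below the stated thicknesses of both grasped parts, but both holds were firm.

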